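Press a threaded insert home in a furniture foot block

TASK

Press the brass insert home in the pale foot block with the green bench press: while the carriage is out, lay the dark wooden packing block flat in the nest and the foot block squarely on top of it, insert upwards, because the ram stops too high for the foot block alone. Then push the carriage all the way in under the ram, press the black palm head down to its stop so that the brass flange comes down onto the wood, and let the head spring back up; leave the carriage in with the stack in its nest. Do not push the insert in by any other means, and leave the other things on the bench where they are.

Things in the scene. Friction and masses are not known exactly. Their poses are not given: they have to be found in the camera images.
- press: Green bench press, fixed; place and yaw vary. Origin: middle of the bed, on the bench top; x points away from the robot, y (along the bed) to its left. Bed 136 (x) x 345 (y) mm, 37 mm high. Ram axis at (0, -90) mm; over it a head of radius 29 mm, 125 to 192 mm high, on an arm 44 mm wide from the column behind (x 75 to 165 mm, 190 mm high). Loading end: +y.
- carriage (a joint): Slide of the aluminium carriage along the bed, m: 0 = fully out (nest centre at y = +90 mm in the press frame), grows towards the press's -y, 0.18 = against the end stop, nest centre exactly under the ram. Starts between 0 and 0.02. About 3 N of friction; stays where it is left.
- nest (a point): Centre of the nest's floor on the carriage, 34 mm above the bench; moves with it, axes parallel to the press's. Pocket 63 (x) x 88 (y) mm formed by four steel corner angles, 34 mm high plus lips flared outwards up to 43 mm. Between them the middle 58 mm of each long (88 mm) side and 33 mm of each short side are open for fingers down to the floor.
- carriage_knob (a point): Middle of the red knob at the carriage's outer end, 108 mm from the nest centre towards the press's +y, 46 mm above the nest floor (80 mm above the bench). Knob 30 mm across, from 62 to 93 mm above the bench, on a 12 mm stem. Push or pinch it to move the carriage.
- ram (a joint): Travel of the spring-return ram, m: 0 = up, 0.028 = down at its stop. Net spring force about 3.5 N at the top, 8 N at the stop, plus 8 N while it drives the insert; springs back by itself. Its round face (30 mm) is 119.5 mm above the bench when up, 91.5 mm at the stop: there the insert is home if the foot block lies on the packing block in the nest.
- palm_top (a point): Centre of the top of the black palm head (mushroom shape, 64 mm diameter) on the ram, on the ram axis, 261 mm above the bench when up, 233 mm when down at the stop; moves with the ram. Press straight down here.
- packer: Loose packing block of dark brown wood, 60 mm (x) by 85 mm (y) by 30 mm high, 100 g. Origin: centre of its underside, z up. Lies flat on the bench to the left or right of the press; grasp it across the 60 mm.
- foot_block: Loose furniture foot block of pale wood, 60 mm (x) by 85 mm (y) by 24 mm high, 140 g, with a brass insert standing proud in the middle of its top. Origin: centre of its underside, z up. Lies flat, insert up, on the other side of the press; grasp it across the 60 mm.
- insert (a joint): How far the brass insert has been driven into the foot block, m: 0 = standing 12 mm proud, 0.012 = its flange down on the wood. Starts between 0 and 0.002. A tight push fit of about 7 N; it stays where it is.
- insert_top (a point): Centre of the top of the insert's brass flange (26 mm diameter, 3 mm thick), in the middle of the foot block: 39 mm above the block's underside when the joint reads 0, 27 mm when home.
- try_square: Bystander: loose try square, wooden stock and steel blade, 125 x 226 x 19 mm, lying on the bench in front of the press. Leave it alone.
- long_block: Bystander: loose light brown wooden block, 50 x 160 x 28 mm, too long for the nest, lying in front of the press. Leave it alone.
- short_tape: Bystander: loose black and red tape measure, 36 x 87 x 64 mm, standing in front of the press. Leave it alone.

How it is judged:
By the outcome, as a careful person would: the job done as asked, in the order asked, and still so for the second after the job is handed in, with the robot touching nothing.
It also fails if it takes over 72 s, if anything falls off the work surface, if the arm or the gripper's body presses on something with over 40 N, if the wrist force passes 120 N, or if a joint passes its speed limit or range.

ROBOT

A 7-joint arm with a two-finger parallel gripper is mounted at the origin on the work surface; the furniture and walls round the work are solid. World frame = base frame: x ahead of the robot, y to its left, z up, the work surface at z = 0. Lengths are in m, angles in rad, forces in N, time in s.
With the tool pointing down it reaches from about 0.4 to 0.85 m from the base axis. Payload 10.4 kg.
Tool frame: the origin (TCP) lies on the centre line of the jaws, within the pads' length; the fingertips stand 22 mm ahead of it and the grasp point (between the pads) lies 3 mm ahead of it; z points along the fingers, y is the line along which they close (so a half turn about z gives the same grasp; the last joint's range is limited). The gripper opens to 87 mm and grips with 3 to 60 N. Pads are 19 mm wide; open, the fingers measure 117 mm over their backs; the gripper's body (75 mm by 190 mm) begins 51 mm behind the grasp point.
Start: joints at [1.087, 0.332, -0.065, 1.46, 0.022, 1.35, -0.088], TCP at [0.278, -0.56, 0.245] pointing down, gripper open.
Joint ranges: [-2.6, 2.6], [-0.5, 2.12], [-1.47, 1.34], [0.16, 2.42], [-1.27, 4.41], [0.06, 2.06], [-2.6, 2.6]. Speed limits (rad/s): [2.22, 2.22, 2.79, 2.79, 3.14, 3.14, 3.14].

INTERFACE

Orientations are given as a unit quaternion [x, y, z, w].
In Python, from bench import r, imaging, ticket gives the robot as it stands (r), with the cameras (imaging) and the job (ticket).
- The arm moves only by the tool shift_gripper, called by a JSON object that holds its "fn" and its "kwargs". Schema: {"type":"object","properties":{"increments":{"type":"array","items":{"type":"array","items":{"type":"array","items":{"type":"number"},"minItems":5,"maxItems":5},"minItems":1,"maxItems":12},"minItems":1,"maxItems":1},"grip_n":{"type":"number"},"only":{"type":"string"},"quiet":{"type":"boolean"},"lines":{"type":"string"}},"required":["increments"],"additionalProperties":false}. increments is a list that holds a single list of rows (three levels of brackets), with 1 to 12 rows, each of 5 numbers: dx, dy, dz in units of 25 mm, then a turn about the tool's z in units of 0.2 rad, then the finger opening in m; each row is the pose to reach, as a shift and turn from the pose commanded when the call began, along the tool's axes at that moment; what a row does not reach only later rows make up. A row lasts 1/10 s, in which the tool goes at most 0.05 m and 0.15 rad, less where a joint would pass 70% of its speed; a pose out of reach is approached as far as the arm can. The fingers move at their own pace and stop on an object; grip_n is the grip in N (left out, the last holds). Time passes only in rows, so rows that do not move let the fingers close. The tool returns the time, the measured TCP pose, the force, the opening and the grip force at its end. only (a regular expression) keeps the lines of the reply that match it, lines (a string "A,B") keeps lines A to B, and quiet returns only ok. Input that does not fit is refused with a message, and nothing moves.
- r.read_state(): the state, without advancing time (a new reading comes with each control period).
- imaging.camera(name): name is "side" or "top"; returns a dict with "img" (480x640x3 uint8, red, green, blue), "fx", "fy", "cx", "cy" (pixels), "k1" (the pictures are not rectified: a ray, as slopes to the right and down, at radius r is drawn at 1 + k1 r^2 times it, then the intrinsics apply), "pose" (4x4, takes a point from camera to world coordinates). Camera axes: x right, y down, z forward; pixel columns grow to the right and rows downward; lengths in m; the calibration is good to about 2 mm. A picture is of the moment at which its call begins. There is no depth.
- ticket.close_job(): hands the job in; it is judged then, once.
The state is a dict: "time": time; "joint_positions": joint angles; "joint_vel": joint speeds; "joint_torque": joint torques, N m; "ee_pos": TCP position; "eef_rot": TCP orientation; "ft_force": force on the tool from outside, world axes, zero at the start; "torque": the same for the moment, N m; "width": finger opening in m; "grip_force": force on a finger pad.
Only numpy, scipy, OpenCV 4.12 (cv2) and the standard library are available. Lean on these libraries where they do the work, as an engineer would, in place of code of your own. Each camera call takes 0.05 s, during which the arm holds its last target. There are 200 camera calls.

## Working session

There is one attempt and no reset: what is moved stays moved. The work goes in short steps, Python scripts to look and compute and a tool call to move; the robot and the scene stay as the last step left them, time stands still between calls to the robot, and variables do not carry over. Pictures are saved under pics/ and viewed, at most 13 in all, crops included, and the job is handed in when it is done.

```bash
ls; mkdir -p pics; python3 - <<'E'
from bench import r, imaging, ticket
import cv2,numpy as np
s=r.read_state();print(s)
for n in("top","side"):
    c=imaging.camera(n);cv2.imwrite(f"pics/{n}0.png",c["img"][:,:,::-1]);print(n,[c[k] for k in("fx","fy","cx","cy","k1")],np.round(c["pose"],4).tolist())
E
```

```text
bench.py
pics
{'time': 0.0, 'joint_positions': array([ 1.08739936,  0.33288018, -0.06466643,  1.46098195,  0.02161176,
        1.34988473, -0.08847813]), 'joint_vel': array([-0.00025093, -0.00189793, -0.0002411 , -0.00155876,  0.00113351,
       -0.00026782, -0.00056584]), 'joint_torque': array([-4.41649654e-04, -6.23260832e+01,  2.44700391e-02, -3.89892912e+01,
       -6.13102410e-02,  3.98264278e-02,  1.20799637e-04]), 'ee_pos': array([ 0.27772377, -0.5594939 ,  0.24372925]), 'eef_rot': array([ 9.73573551e-01,  2.28372522e-01, -2.10472319e-04, -6.98289969e-04]), 'ft_force': array([-0.05480817, -0.16355487,  0.25434623]), 'torque': array([-0.04026442, -0.00240862,  0.00555181]), 'grip_force': 0.0, 'width': 0.08713399796782378}
top [563.3062862577387, 563.3062862577387, 319.3883912946255, 249.74081662886283, 0.03827788717443158] [[0.0002, -0.9933, 0.1156, 0.3311], [-0.9997, 0.0024, 0.0231, -0.0004], [-0.0232, -0.1156, -0.993, 1.3149], [0.0, 0.0, 0.0, 1.0]]
side [453.2986196628251, 453.2986196628251, 307.6523591022325, 236.0906127094429, -0.004301162633462401] [[-0.9992, 0.0382, -0.0145, 0.4708], [0.0321, 0.513, -0.8578, 0.91], [-0.0253, -0.8575, -0.5138, 0.7319], [0.0, 0.0, 0.0, 1.0]]
```

View pics/top0.png

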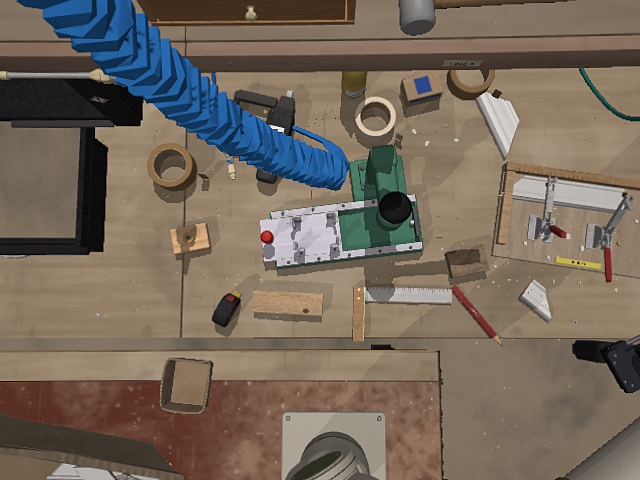

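View pics/side0.png

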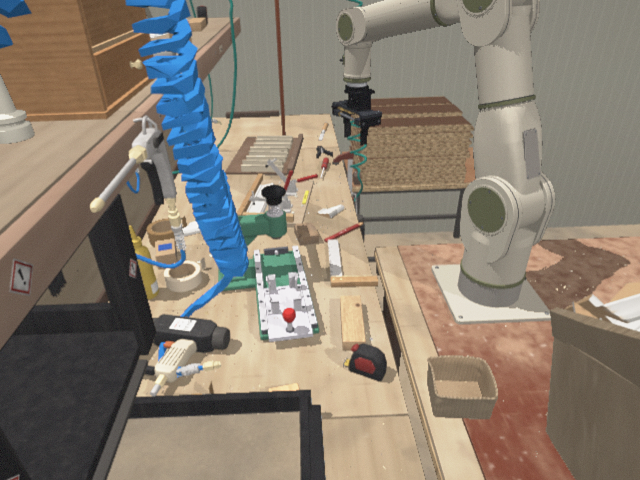

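The top view shows the foot block at about (190,240), the packer at (466,263), the red knob at (267,237) and the palm head at (397,208). In the side view the knob is at (289,315) and the packer at about (306,233). The foot block's edge is near (283,388), mostly hidden by the tray frame. Next I'll zoom in.

```bash
cat > h.py <<'E'
import numpy as np,cv2
from bench import r, imaging, ticket
def cam(n):
    c=imaging.camera(n);c["K"]=np.array([[c["fx"],0,c["cx"]],[0,c["fy"],c["cy"]],[0,0,1]]);c["d"]=np.array([c["k1"],0,0,0.]);c["pose"]=np.array(c["pose"]);return c
def ray(c,uv):
    p=cv2.undistortPoints(np.array([[uv]],float),c["K"],c["d"]).ravel()
    R=c["pose"][:3,:3];d=R@[p[0],p[1],1];return c["pose"][:3,3],d/np.linalg.norm(d)
def plane(c,uv,z):
    o,d=ray(c,uv);return o+d*(z-o[2])/d[2]
def tri(c1,u1,c2,u2):
    o1,d1=ray(c1,u1);o2,d2=ray(c2,u2)
    t=np.linalg.lstsq(np.c_[d1,-d2],o2-o1,rcond=None)[0];a=o1+t[0]*d1;b=o2+t[1]*d2
    return (a+b)/2,np.linalg.norm(a-b)
def proj(c,P):
    T=np.linalg.inv(c["pose"]);q=cv2.Rodrigues(T[:3,:3])[0]
    return cv2.projectPoints(np.array(P,float).reshape(-1,1,3),q,T[:3,3],c["K"],c["d"])[0].reshape(-1,2)
def crop(im,x,y,w,h,s):return cv2.resize(im[y:y+h,x:x+w],None,fx=s,fy=s,interpolation=cv2.INTER_CUBIC)
E
python3 - <<'E'
import cv2,numpy as np
from h import crop
t=cv2.imread('pics/top0.png');s=cv2.imread('pics/side0.png')
o=np.zeros((600,800,3),np.uint8)
def put(a,x,y):o[y:y+a.shape[0],x:x+a.shape[1]]=a
put(crop(t,160,212,60,50,5),0,0)     # foot
put(crop(t,436,240,60,50,5),300,0)   # packer
put(crop(s,280,215,40,50,5),600,0)    # packer side
put(crop(t,250,180,185,95,3),0,260)  # press 555x285
put(crop(s,245,240,80,105,3),556,260)
put(crop(s,250,375,60,25,4),556,0+260+320-80+0)if 0 else None
cv2.imwrite('pics/z1.png',o)
E
```

```text
(no output)
```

View pics/z1.png

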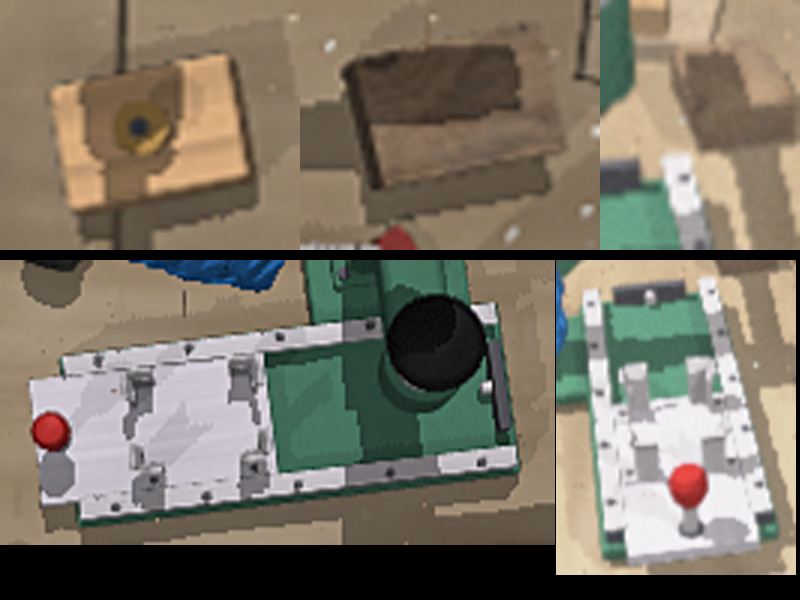

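```bash
cat > m.py <<'E'
from h import *
T=cam("top");S=cam("side")
def blob(c,f,box):
    x,y,w,h=box;hsv=cv2.cvtColor(np.ascontiguousarray(c["img"][y:y+h,x:x+w]),cv2.COLOR_RGB2HSV).astype(int)
    m=f(hsv).astype(np.uint8);n,l,st,ce=cv2.connectedComponentsWithStats(m);i=1+st[1:,4].argmax()
    cs=cv2.findContours((l==i).astype(np.uint8),0,1)[0];(cx,cy),rr=cv2.minEnclosingCircle(max(cs,key=len))
    return np.array([cx+x,cy+y]),rr,st[i],ce[i]+[x,y]
red=lambda h:((h[...,0]<8)|(h[...,0]>172))&(h[...,1]>150)&(h[...,2]>60)
blk=lambda h:(h[...,2]<45)
E
python3 - <<'E'
from m import *
np.set_printoptions(precision=4,suppress=True)
kt=blob(T,red,(255,225,30,30));ks=blob(S,red,(275,300,30,30));print(kt,ks,"knob",tri(T,kt[0],S,ks[0]))
pt=blob(T,blk,(370,180,50,55));ps=blob(S,blk,(255,180,40,30));print(pt,ps,"palm",tri(T,pt[0],S,ps[0]))
up=lambda x,y,s,a,b:((x+.5)/s-.5+a,(y+.5)/s-.5+b)
F=[up(*p,5,160,212) for p in((50,88),(232,55),(250,178),(70,212))]
P=[up(x-300,y,5,436,240) for x,y in((352,62),(540,28),(565,150),(378,188))]
for n,Q,z in(("foot",F,.024),("pack",P,.030)):
    W=np.array([plane(T,q,z) for q in Q])[:,:2];e=np.roll(W,-1,0)-W
    print(n,W.mean(0),np.linalg.norm(e,axis=1),np.degrees(np.arctan2(e[:,1],e[:,0])))
    print(W, proj(S,np.c_[W,[z]*4]))
sp=[up(x-600,y,5,280,215) for x,y in((690,108),(797,105))]
print("packtri",tri(T,P[0],S,sp[0]),tri(T,P[3],S,sp[1]))
print("fl",plane(T,up(140,126,5,160,212),.038))
E
```

```text
(array([266.1939, 237.0102]), 6.27581787109375, array([  5,   6,  13,  13, 120], dtype=int32), array([266.4333, 236.7833])) (array([289. , 314.5]), 6.576573371887207, array([  8,   8,  12,  14, 124], dtype=int32), array([288.7419, 314.4032])) knob (array([0.5039, 0.1467, 0.0768]), np.float64(0.0003779954062301228))
(array([394.5, 207. ]), 33.90068817138672, array([  4,   0,  42,  55, 900], dtype=int32), array([395.0356, 207.3122])) (array([273.119, 193.119]), 11.319269180297852, array([  7,   6,  23,  19, 267], dtype=int32), array([272.4345, 195.0037])) palm (array([ 0.5374, -0.12  ,  0.2441]), np.float64(0.0017272198208569726))
foot [0.5091 0.3307] [0.0858 0.0585 0.0845 0.0591] [ -79.7227 -170.4659  100.6652   10.7827]
[[0.5304 0.3781]
 [0.5457 0.2936]
 [0.488  0.284 ]
 [0.4724 0.367 ]] [[275.1988 422.113 ]
 [268.6693 385.3729]
 [297.9189 380.2531]
 [307.0779 415.5025]]
pack [ 0.4543 -0.3067] [0.0866 0.0565 0.086  0.0584] [ -79.7656 -170.5083  101.526    10.046 ]
[[ 0.4749 -0.2592]
 [ 0.4902 -0.3444]
 [ 0.4346 -0.3537]
 [ 0.4174 -0.2694]] [[299.7446 236.8152]
 [294.4335 223.1711]
 [311.8742 221.0836]
 [318.6599 234.3591]]
packtri (array([ 0.478 , -0.2591,  0.032 ]), np.float64(0.006604678224704376)) (array([ 0.417 , -0.2704,  0.0251]), np.float64(0.001352675446668167))
fl [0.5105 0.332  0.038 ]
```

```bash
cat > go.py <<'E'
import sys,numpy as np
from scipy.spatial.transform import Rotation as Ro
from bench import r, imaging, ticket
# usage: go.py x y z yawdeg -> deltas in tool axes, turn about tool z
x,y,z,w=map(float,sys.argv[1:5]);s=r.read_state();R=Ro.from_quat(s["eef_rot"]).as_matrix()
y0=np.arctan2(R[1,0],R[0,0]);d=R.T@(np.array([x,y,z])-s["ee_pos"])
print("d",np.round(d,4),"turn",round(-((np.radians(w)-y0+np.pi)%(2*np.pi)-np.pi),4),"yaw",round(np.degrees(y0),2),"pos",np.round(s["ee_pos"],4),"t",s["time"])
E
python3 - <<'E'
from m import *
np.set_printoptions(precision=4,suppress=True)
up=lambda x,y:((x+.5)/3-.5+250,(y-260+.5)/3-.5+180)
print("palm", [plane(T,up(437,343),z) for z in(.235,.245,.255)])
L=lambda a,b,z:(plane(T,up(*a),z)[:2],plane(T,up(*b),z)[:2])
for n,a,b,z in(("bedfront",(80,522),(518,470),.037),("bedback",(62,357),(497,305),.037),("carr inner",(265,352),(280,474),.034),("carr outer",(28,382),(42,504),.034),("innerfront rail",(82,495),(515,448),.037)):
    p,q=L(a,b,z);d=q-p;print(n,p,q,np.degrees(np.arctan2(d[1],d[0])),np.linalg.norm(d))
E
python3 go.py 0.4543 -0.3067 0.12 100.2
```

```text
palm [array([ 0.5393, -0.1226,  0.235 ]), array([ 0.5374, -0.1215,  0.245 ]), array([ 0.5355, -0.1204,  0.255 ])]
bedfront [0.4406 0.1275] [ 0.4795 -0.2047] -83.30858120852454 0.33440229258929055
bedback [0.5678 0.1425] [ 0.6068 -0.1912] -83.33784691098727 0.3359711238805083
carr inner [ 0.5717 -0.0135] [ 0.4773 -0.0246] -173.29715963407216 0.09507757405650116
carr outer [0.549  0.1688] [0.4547 0.1569] -172.81861164285206 0.09506440775570336
innerfront rail [0.4612 0.1261] [ 0.4963 -0.2027] -83.89920393410978 0.33074961089491245
d [ 0.2705 -0.1481  0.1244] turn -1.288 yaw 26.4 pos [ 0.2779 -0.5597  0.2443] t 0.3
```

The manual's scale: shifts go in units of 25 mm and turns go in units of 0.2 rad. Converting my numbers, 0.2705 m is 10.82, 0.26 m is 10.4, -1.288 rad is -6.44.

{"fn": "shift_gripper", "kwargs": {"increments": [[[1.6,-0.8,0.8,-0.7,0.087],[3.2,-1.6,1.2,-1.4,0.087],[4.8,-2.4,1.6,-2.1,0.087],[6.4,-3.2,2.4,-2.8,0.087],[8,-4,3.2,-3.5,0.087],[9.2,-4.8,4,-4.2,0.087],[10,-5.2,4.4,-4.9,0.087],[10.4,-5.6,4.8,-5.6,0.087],[10.82,-5.924,4.976,-6.25,0.087],[10.82,-5.924,4.976,-6.44,0.087],[10.82,-5.924,4.976,-6.44,0.087]]]}}

```text
time: 1.4
ee_pos: [0.4544, -0.3066, 0.12]
eef_rot: [0.641, 0.768, 0.0, -0.0]
ft_force: [-1.5, 0.5, -0.2]
width: 0.0871
grip_force: 0.0
```

```bash
python3 go.py 0.4543 -0.3067 0.027 100.2
```

```text
d [-0.0001 -0.0002  0.093 ] turn 0.0012 yaw 100.27 pos [ 0.4544 -0.3066  0.12  ] t 1.4
```

```bash
python3 - <<'E'
from m import *
a=np.radians(10.2);X=np.array([np.cos(a),np.sin(a)]);Y=np.array([-X[1],X[0]]);c=np.array([.4543,-.3067])
q=[c+s*X+t*Y for s in(-.0435,-.0585,-.0985) for t in(-.011,.011)]
print(np.round(proj(T,np.c_[q,[0.005]*6]),1))
im=T["img"][:,:,::-1].copy()
for u in proj(T,np.c_[q[:4],[0.005]*4]):cv2.circle(im,tuple(int(v) for v in u),1,(255,0,255),-1)
cv2.imwrite("pics/a1.png",np.vstack([crop(im,350,180,160,150,3.9)])[:590])
E
```

```text
[[473.4 279.6]
 [464.  281.3]
 [474.8 286. ]
 [465.3 287.7]
 [478.5 303.2]
 [469.  304.9]]
```

View pics/a1.png

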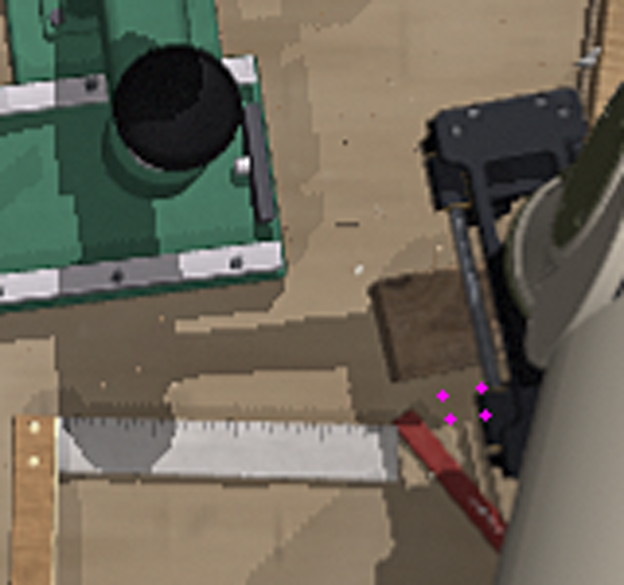

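The predicted finger footprint (magenta, about px 464–475, 280–288) clears the pencil by about 10 mm and the blade by more. I'll descend with a slightly narrower opening.

Converted, 0.093 m is 3.72, 0.08 m is 3.2.

{"fn": "shift_gripper", "kwargs": {"increments": [[[0,0,1.2,0,0.078],[0,0,2.4,0,0.078],[0,0,3.2,0,0.078],[0,0,3.72,0,0.078],[0,0,3.72,0,0.05],[0,0,3.72,0,0.05],[0,0,3.72,0,0.05],[0,0,3.72,0,0.05],[0,0,3.72,0,0.05]]], "grip_n": 30}}

```text
time: 2.4
ee_pos: [0.4551, -0.3074, 0.0284]
eef_rot: [0.642, 0.767, 0.0, 0.001]
ft_force: [-0.5, 0.3, 7.1]
width: 0.0602
grip_force: 29.8
```

```bash
python3 go.py 0.4543 -0.3067 0.18 100.2
```

```text
d [ 0.0006 -0.0005 -0.1516] turn -0.0002 yaw 100.19 pos [ 0.4551 -0.3074  0.0284] t 2.4
```

```bash
python3 go.py 0.516 0.0395 0.32 96.75
```

```text
d [ 0.3302  0.1217 -0.292 ] turn 0.06 yaw 100.19 pos [ 0.4551 -0.3074  0.0284] t 2.4
```

{"fn": "shift_gripper", "kwargs": {"increments": [[[0,0,-2,0,0.05],[0,0,-4,0,0.05],[0,0,-6,0,0.05],[0,0,-8,0,0.05],[0,0,-9.6,0,0.05],[0,0,-11.6,0,0.05]]]}}

```text
time: 3.0
ee_pos: [0.4536, -0.3064, 0.3186]
eef_rot: [0.641, 0.767, -0.0, -0.0]
ft_force: [2.2, -0.7, -0.6]
width: 0.0599
grip_force: 29.8
```

```bash
python3 go.py 0.516 0.0395 0.32 96.75
```

```text
d [ 0.3294  0.1227 -0.0014] turn 0.0603 yaw 100.2 pos [ 0.4536 -0.3064  0.3186] t 3.0
```

Converted, 0.33 m is 13.2, 0.3294 m is 13.176, 0.0603 rad is 0.3015.

{"fn": "shift_gripper", "kwargs": {"increments": [[[1.6,0.6,0,0.05,0.05],[3.2,1.2,0,0.1,0.05],[4.8,1.8,0,0.15,0.05],[6.4,2.4,0,0.2,0.05],[8,3,0,0.25,0.05],[9.6,3.6,0,0.3,0.05],[11.2,4.2,0,0.3,0.05],[12.4,4.64,0,0.3,0.05],[13.2,4.92,0,0.3,0.05],[13.176,4.908,1.6,0.3015,0.05],[13.176,4.908,3.2,0.3015,0.05],[13.176,4.908,4.8,0.3015,0.05]]]}}

```text
time: 4.2
ee_pos: [0.5166, 0.0391, 0.1961]
eef_rot: [0.664, 0.748, 0.0, 0.001]
ft_force: [1.9, -0.8, -1.9]
width: 0.0601
grip_force: 29.8
```

```bash
python3 go.py 0.516 0.0395 0.13 96.75; python3 - <<'E'
from m import *
cv2.imwrite("pics/b1.png",np.hstack([crop(T["img"][:,:,::-1],240,170,120,120,3.3),crop(S["img"][:,:,::-1],240,210,110,150,2.64*1.0)]) if 0 else np.hstack([cv2.resize(T["img"][170:290,240:360,::-1],(390,390)),cv2.resize(S["img"][220:340,235:355,::-1],(390,390))]))
E
```

```text
d [ 0.0005 -0.0007  0.0661] turn 0.0002 yaw 96.76 pos [0.5166 0.0391 0.1961] t 4.2
```

View pics/b1.png

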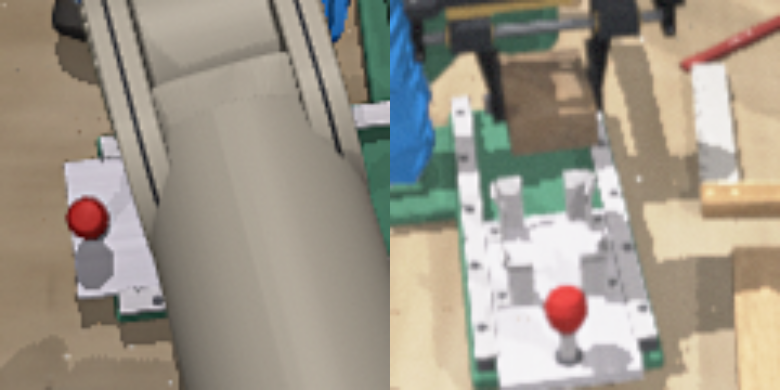

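```bash
python3 - <<'E'
from m import *
np.set_printoptions(precision=4,suppress=True)
up=lambda x,y:((x-390+.5)/3.25-.5+235,(y+.5)/3.25-.5+220)
print("pk bottom",[plane(S,up(*p),.1677) for p in((508,150),(597,142))], "expect",[.516-.1175*.0425+s*.03*.993,.0395+.993*.0425+s*.03*.1175] if (s:=1) else 0)
A=np.array([plane(S,up(*p),.077) for p in((494,178),(592,172),(505,251),(617,245))]);print(A,A.mean(0))
up=lambda x,y:((x+.5)/3-.5+250,(y-260+.5)/3-.5+180)
# top view: outer extreme tops of angles (picture z1)
B=np.array([plane(T,up(*p),.077) for p in((122,374),(256,357),(138,500-32),(266,452))]);print(B,B.mean(0))
E
```

```text
pk bottom [array([0.5392, 0.0888, 0.1677]), array([0.4791, 0.0834, 0.1677])] expect [0.54079625, 0.08522750000000001]
[[ 0.5595 -0.0064  0.077 ]
 [ 0.4848 -0.0092  0.077 ]
 [ 0.5476  0.0828  0.077 ]
 [ 0.4681  0.0811  0.077 ]] [0.515  0.0371 0.077 ]
[[ 0.5475  0.0932  0.077 ]
 [ 0.5599 -0.0064  0.077 ]
 [ 0.4771  0.0809  0.077 ]
 [ 0.4887 -0.0136  0.077 ]] [0.5183 0.0385 0.077 ]
```

Converted, 0.078 m is 3.12, 0.04 m is 1.6.

{"fn": "shift_gripper", "kwargs": {"increments": [[[0,0,1.6,0,0.05],[0.02,-0.028,3.12,0,0.05],[0.02,-0.028,3.12,0,0.05]]]}}

```text
time: 4.7
ee_pos: [0.5148, 0.039, 0.1177]
eef_rot: [0.664, 0.747, -0.001, -0.001]
ft_force: [-0.9, 0.4, -1.0]
width: 0.0594
grip_force: 29.8
```

```bash
python3 - <<'E'
from m import *
print(r.read_state()["ee_pos"])
cv2.imwrite("pics/b2.png",cv2.resize(S["img"][230:320,250:340,::-1],(590,590),interpolation=cv2.INTER_CUBIC))
E
```

```text
[0.51725709 0.03965426 0.12161772]
```

View pics/b2.png

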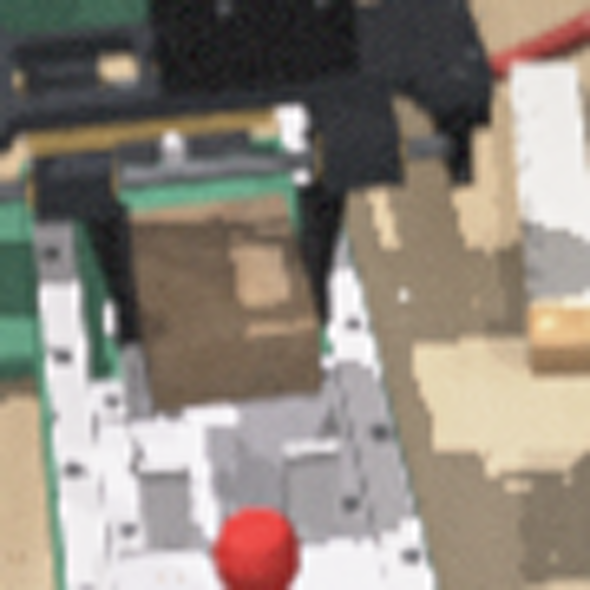

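```bash
python3 - <<'E'
from m import *
np.set_printoptions(precision=4,suppress=True)
s=r.read_state()["ee_pos"];print(s)
k=590/90;up=lambda x,y:((x+.5)/k-.5+250,(y+.5)/k-.5+230)
n=np.array([.5155,.0393]);a=np.radians(6.75);X=np.array([np.cos(a),np.sin(a)]);Y=np.array([-X[1],X[0]])
f=lambda p,z:(lambda w:(round(1e3*float((w-n)@X),1),round(1e3*float((w-n)@Y),1)))(plane(S,up(*p),z)[:2])
print("tcp rel",(s[:2]-n)@X,(s[:2]-n)@Y)
for z in(.088,.091,.094):print("bottom",z,[f(p,z) for p in((152,407),(322,390))])
print("packer top far/near z.121",[f(p,.121) for p in((132,212),(290,195))])
print("lips",[f(p,.077) for p in((140,472),(190,472),(285,448),(340,440))])
print("near leg foot",[f(p,.034) for p in((150,548),(190,545))])
ks=blob(S,red,(275,300,30,30));print("knob",(tri(T,(266.19,237.01),S,ks[0])))
E
```

```text
[0.5179 0.0397 0.1222]
tcp rel 0.002464057021136394 0.00011084182380663443
bottom 0.088 [(29.7, 35.4), (-30.4, 36.6)]
bottom 0.091 [(29.8, 39.3), (-30.0, 40.5)]
bottom 0.094 [(29.9, 43.2), (-29.6, 44.4)]
packer top far/near z.121 [(28.6, -38.8), (-29.8, -39.1)]
lips [(36.4, 56.8), (19.3, 59.9), (-14.8, 52.8), (-34.4, 51.9)]
near leg foot [(34.9, 46.7), (20.6, 47.6)]
knob (array([0.5039, 0.1467, 0.0768]), np.float64(0.0003778776227777825))
```

```bash
python3 go.py 0.517 0.0385 0.0625 96.75
```

```text
d [-0.001  -0.0013  0.0597] turn -0.0002 yaw 96.74 pos [0.5179 0.0397 0.1222] t 4.9
```

{"fn": "shift_gripper", "kwargs": {"increments": [[[-0.048,0,0.4,0,0.05],[-0.048,0,0.8,0,0.05],[-0.048,0,1.2,0,0.05],[-0.048,0,1.4,0,0.05],[-0.048,0,1.4,0,0.05]]]}}

```text
time: 5.4
ee_pos: [0.5164, 0.0384, 0.0835]
eef_rot: [0.664, 0.747, 0.0, -0.0]
ft_force: [3.2, -0.4, -2.0]
width: 0.0601
grip_force: 29.8
```

```bash
python3 go.py 0.517 0.0385 0.0625 96.75
```

```text
d [0.0001 0.0006 0.021 ] turn -0.0002 yaw 96.74 pos [0.5164 0.0384 0.0835] t 5.4
```

Converted, 0.02 m is 0.8, 0.016 m is 0.64.

{"fn": "shift_gripper", "kwargs": {"increments": [[[0,0,0.4,0,0.05],[0,0,0.64,0,0.05],[0,0,0.8,0,0.05],[0,0,0.8,0,0.05],[0,0,0.8,0,0.05]]]}}

```text
time: 5.9
ee_pos: [0.5164, 0.0383, 0.0641]
eef_rot: [0.664, 0.747, 0.0, 0.0]
ft_force: [4.8, 1.5, -3.9]
width: 0.06
grip_force: 29.8
```

```bash
python3 go.py 0.517 0.0385 0.0625 96.75
```

```text
d [0.0001 0.0007 0.0016] turn -0.0 yaw 96.75 pos [0.5164 0.0383 0.0641] t 5.9
```

Converted, -0.12 m is -4.8, -0.09 m is -3.6.

{"fn": "shift_gripper", "kwargs": {"increments": [[[0,0,0.04,0,0.08],[0,0,0.04,0,0.08],[0,0,0,0,0.08],[0,0,-0.8,0,0.08],[0,0,-2,0,0.08],[0,0,-3.6,0,0.08],[0,0,-4.8,0,0.08],[0,0,-4.8,0,0.08]]]}}

```text
time: 6.7
ee_pos: [0.518, 0.0387, 0.1884]
eef_rot: [0.664, 0.748, 0.002, 0.003]
ft_force: [-1.3, -0.5, -0.2]
width: 0.0802
grip_force: 0.0
```

```bash
python3 go.py 0.5091 0.3307 0.12 100.2
```

```text
d [0.2911 0.0251 0.0681] turn -0.0602 yaw 96.75 pos [0.518  0.0387 0.1884] t 6.7
```

{"fn": "shift_gripper", "kwargs": {"increments": [[[2,0.16,0,-0.05,0.08],[4,0.32,0,-0.1,0.08],[6,0.52,0,-0.15,0.08],[8,0.68,0.4,-0.2,0.08],[9.6,0.84,0.8,-0.25,0.08],[10.8,0.96,1.2,-0.3,0.08],[11.644,1.004,1.6,-0.3,0.08],[11.644,1.004,1.6,-0.3,0.08]]]}}

```text
time: 7.5
ee_pos: [0.5043, 0.3332, 0.142]
eef_rot: [0.64, 0.769, -0.001, -0.001]
ft_force: [0.2, -0.8, -0.8]
width: 0.0799
grip_force: 0.0
```

```bash
python3 go.py 0.5091 0.3307 0.0275 100.2; python3 - <<'E'
from m import *
cv2.imwrite("pics/c1.png",np.hstack([cv2.resize(T["img"][195:275,250:350,::-1],(500,400),interpolation=cv2.INTER_CUBIC),cv2.resize(S["img"][250:350,255:330,::-1],(300,400),interpolation=cv2.INTER_CUBIC)]))
E
```

```text
d [-0.0034  0.0047  0.1145] turn 0.0047 yaw 100.47 pos [0.5043 0.3332 0.142 ] t 7.5
```

View pics/c1.png

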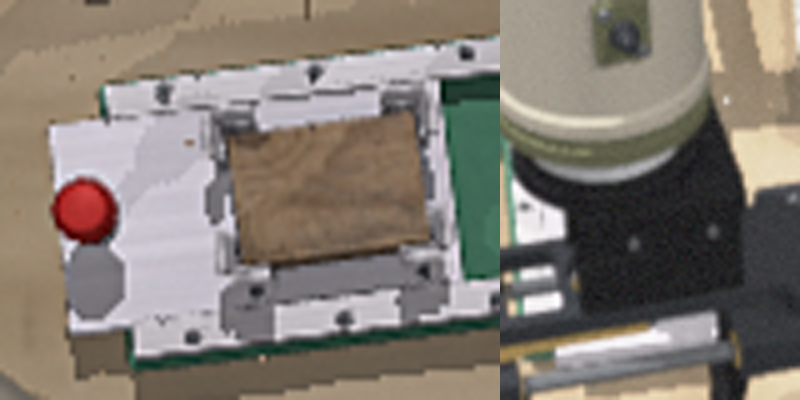

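The packer lies inside the four corner angles, with its corners in the crop at (228,138), (415,110), (430,242) and (242,265). I'll use them to refine the stack centre.

```bash
python3 - <<'E'
from m import *
np.set_printoptions(precision=4,suppress=True)
W=np.array([plane(T,((x+.5)/5-.5+250,(y+.5)/5-.5+195),.064) for x,y in((228,138),(415,110),(430,242),(242,265))])[:,:2]
e=np.roll(W,-1,0)-W;print(W.mean(0),np.linalg.norm(e,axis=1),np.degrees(np.arctan2(e[:,1],e[:,0])))
kt=blob(T,red,(255,225,30,30));print(kt[0])
E
```

```text
[0.5162 0.0378] [0.0851 0.0603 0.0848 0.058 ] [ -81.5859 -173.7441   96.8765    6.5086]
[266.1842 236.9947]
```

{"fn": "shift_gripper", "kwargs": {"increments": [[[-0.06,0.08,0.8,0,0.08],[-0.06,0.08,1.6,0,0.08],[-0.06,0.08,2.4,0,0.08],[-0.06,0.08,2.8,0,0.08],[-0.06,0.08,2.8,0,0.08],[-0.06,0.08,2.8,0,0.08]]]}}

```text
time: 8.3
ee_pos: [0.5097, 0.329, 0.075]
eef_rot: [0.642, 0.767, 0.0, 0.0]
ft_force: [-0.5, 0.1, 0.1]
width: 0.0801
grip_force: 0.0
```

```bash
python3 go.py 0.5091 0.3307 0.0265 100.2
```

```text
d [ 0.0018 -0.0003  0.0485] turn -0.001 yaw 100.14 pos [0.5097 0.329  0.075 ] t 8.3
```

Converted, 0.0485 m is 1.94, 0.045 m is 1.8.

{"fn": "shift_gripper", "kwargs": {"increments": [[[0.072,0,0.8,0,0.08],[0.072,0,1.4,0,0.08],[0.072,0,1.8,0,0.08],[0.072,0,1.94,0,0.08],[0.072,0,1.94,0,0.05],[0.072,0,1.94,0,0.05],[0.072,0,1.94,0,0.05],[0.072,0,1.94,0,0.05],[0.072,0,1.94,0,0.05]]], "grip_n": 30}}

```text
time: 9.2
ee_pos: [0.5092, 0.3312, 0.0263]
eef_rot: [0.642, 0.767, 0.0, 0.0]
ft_force: [-1.0, -0.4, 3.4]
width: 0.0598
grip_force: 29.9
```

```bash
python3 go.py 0.5164 0.038 0.16 96.75
```

```text
d [-0.2898 -0.0446 -0.1338] turn 0.0599 yaw 100.18 pos [0.5092 0.3312 0.0263] t 9.2
```

{"fn": "shift_gripper", "kwargs": {"increments": [[[0,0,-1.6,0,0.05],[0,0,-3.2,0,0.05],[-1.2,-0.2,-4.8,0.05,0.05],[-2.8,-0.44,-5.6,0.1,0.05],[-4.4,-0.68,-5.6,0.15,0.05],[-6,-0.92,-5.6,0.2,0.05],[-7.6,-1.16,-5.6,0.25,0.05],[-9.2,-1.4,-5.6,0.3,0.05],[-10.4,-1.6,-5.6,0.3,0.05],[-11.2,-1.74,-5.6,0.3,0.05],[-11.592,-1.784,-5.52,0.3,0.05],[-11.592,-1.784,-5.36,0.3,0.05]]]}}

```text
time: 10.4
ee_pos: [0.5163, 0.0368, 0.1595]
eef_rot: [0.665, 0.747, -0.0, 0.0]
ft_force: [0.4, 0.6, -2.4]
width: 0.0601
grip_force: 29.9
```

{"fn": "shift_gripper", "kwargs": {"increments": [[[0,0,0,0,0.05],[0,0,0,0,0.05]]]}}

```text
time: 10.6
ee_pos: [0.5159, 0.0395, 0.1595]
eef_rot: [0.663, 0.748, 0.0, -0.0]
ft_force: [0.0, -0.5, -1.6]
width: 0.0599
grip_force: 29.9
```

```bash
python3 go.py 0.5164 0.038 0.128 96.75;python3 - <<'E'
from m import *
print(r.read_state()["ee_pos"])
cv2.imwrite("pics/d1.png",cv2.resize(S["img"][230:320,250:340,::-1],(590,590),interpolation=cv2.INTER_CUBIC))
E
```

```text
d [-0.0016  0.0003  0.0315] turn 0.0022 yaw 96.88 pos [0.5159 0.0395 0.1595] t 10.6
[0.51614601 0.03913796 0.15969866]
```

View pics/d1.png

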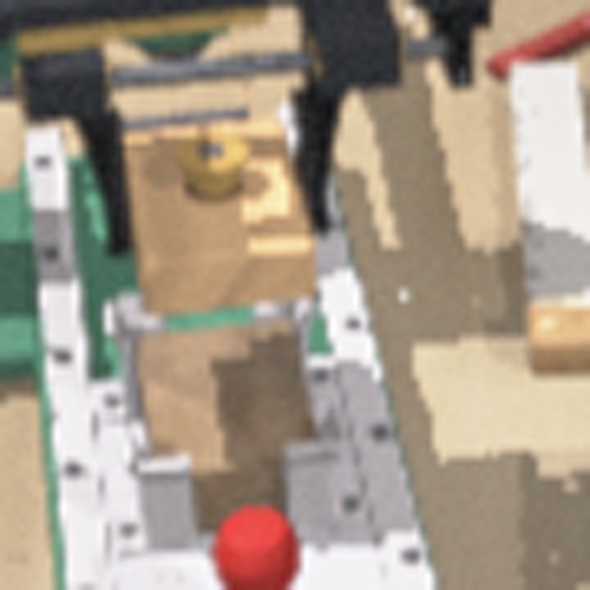

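```bash
python3 - <<'E'
from m import *
s=r.read_state()["ee_pos"];zb=s[2]-.0263
k=590/90;up=lambda x,y:((x+.5)/k-.5+250,(y+.5)/k-.5+230)
a=np.radians(6.75);X=np.array([np.cos(a),np.sin(a)]);Y=np.array([-X[1],X[0]]);n=s[:2]
f=lambda p,z:(lambda w:(round(1e3*float((w-n)@X),1),round(1e3*float((w-n)@Y),1)))(plane(S,up(*p),z)[:2])
print("rel TCP: bottom near",[f(p,zb) for p in((145,312),(315,292))],"top near",[f(p,zb+.024) for p in((141,250),(312,250))],"far top",[f(p,zb+.024) for p in((122,138),(290,122))])
print("flange top",f((212,150),zb+.038))
print("packer near top",[f(p,.064) for p in((145,470),(315,440))],"near bottom",f((235,535),.034),"far top",[f(p,.064) for p in((140,335),(298,318))])
E
```

```text
rel TCP: bottom near [(29.0, 42.1), (-29.7, 41.2)] top near [(28.6, 39.6), (-28.4, 50.3)] far top [(29.6, -31.8), (-31.0, -31.1)]
flange top (0.0, 3.8)
packer near top [(33.5, 40.6), (-28.0, 34.7)] near bottom (3.5, 45.8) far top [(28.8, -39.7), (-31.3, -39.5)]
```

```bash
python3 go.py 0.5164 0.0382 0.128 96.75
```

```text
d [-0.0005  0.0001  0.0317] turn 0.0012 yaw 96.82 pos [0.5162 0.0386 0.1597] t 10.8
```

{"fn": "shift_gripper", "kwargs": {"increments": [[[-0.04,0,0.6,0.01,0.05],[-0.04,0,1.2,0.01,0.05],[-0.04,0,1.8,0.01,0.05],[-0.04,0,2.2,0.01,0.05],[-0.04,0,2.4,0.01,0.05],[-0.04,0,2.4,0.01,0.05]]]}}

```text
time: 11.4
ee_pos: [0.5159, 0.0369, 0.0988]
eef_rot: [0.665, 0.747, -0.0, -0.001]
ft_force: [0.2, 0.3, -0.8]
width: 0.0598
grip_force: 29.9
```

```bash
python3 go.py 0.5164 0.0382 0.0905 96.75
```

```text
d [0.0012 0.0007 0.0083] turn -0.002 yaw 96.64 pos [0.5159 0.0369 0.0988] t 11.4
```

Converted, 0.008 m is 0.32, 0.007 m is 0.28.

{"fn": "shift_gripper", "kwargs": {"increments": [[[0.024,0.02,0.16,0,0.05],[0.024,0.02,0.28,0,0.05],[0.024,0.02,0.32,0,0.05],[0.024,0.02,0.32,0,0.05],[0.024,0.02,0.32,0,0.05]]]}}

```text
time: 11.9
ee_pos: [0.5168, 0.0375, 0.0918]
eef_rot: [0.665, 0.747, 0.0, 0.0]
ft_force: [0.5, 0.5, -1.1]
width: 0.0598
grip_force: 29.9
```

```bash
python3 go.py 0.5164 0.0382 0.0905 96.75
```

```text
d [ 0.0008 -0.0003  0.0013] turn -0.0021 yaw 96.63 pos [0.5168 0.0375 0.0918] t 11.9
```

{"fn": "shift_gripper", "kwargs": {"increments": [[[0.012,0,0.06,0,0.05],[0.012,0,0.06,0,0.05]]]}}

```text
time: 12.1
ee_pos: [0.5168, 0.0378, 0.0902]
eef_rot: [0.665, 0.747, 0.0, 0.0]
ft_force: [0.7, -1.0, -1.3]
width: 0.0595
grip_force: 29.9
```

{"fn": "shift_gripper", "kwargs": {"increments": [[[0,0,0,0,0.078],[0,0,0,0,0.078],[0,0,0,0,0.078],[0,0,-1.2,0,0.078],[0,0,-2.8,0,0.078],[0,0,-4,0,0.078],[0,0,-4,0,0.078]]]}}

```text
time: 12.8
ee_pos: [0.5188, 0.0382, 0.1943]
eef_rot: [0.665, 0.747, 0.002, 0.003]
ft_force: [0.1, 0.3, -0.8]
width: 0.0781
grip_force: 0.0
```

```bash
python3 go.py 0.5039 0.1467 0.12 96.75
```

```text
d [ 0.1095 -0.0028  0.0742] turn -0.0021 yaw 96.63 pos [0.5188 0.0382 0.1943] t 12.8
```

Converted, 0.11 m is 4.4, 0.08 m is 3.2.

{"fn": "shift_gripper", "kwargs": {"increments": [[[1.6,-0.04,0,0,0.078],[3.2,-0.08,0,0,0.078],[4.4,-0.112,0.8,0,0.078],[4.4,-0.112,2,0,0.078],[4.4,-0.112,2,0,0.078],[4.4,-0.112,2,0,0.078]]]}}

```text
time: 13.4
ee_pos: [0.501, 0.1462, 0.14]
eef_rot: [0.665, 0.747, -0.001, -0.0]
ft_force: [0.8, 0.3, 0.7]
width: 0.0781
grip_force: 0.0
```

```bash
python3 go.py 0.5039 0.1467 0.081 96.75; python3 - <<'E'
from m import *
cv2.imwrite("pics/e1.png",np.hstack([cv2.resize(T["img"][195:275,250:350,::-1],(500,400),interpolation=cv2.INTER_CUBIC),cv2.resize(S["img"][250:350,255:330,::-1],(300,400),interpolation=cv2.INTER_CUBIC)]))
E
```

```text
d [0.0002 0.003  0.059 ] turn -0.0026 yaw 96.6 pos [0.501  0.1462 0.14  ] t 13.4
```

View pics/e1.png

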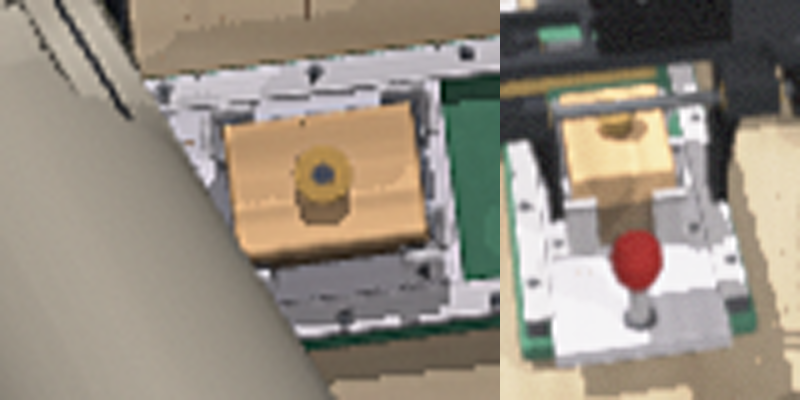

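The foot block sits square on the packer between the corner angles, insert up, with the flange at crop (322,175). Next I'll pinch the knob.

{"fn": "shift_gripper", "kwargs": {"increments": [[[0,0.1,0.8,0,0.07],[0,0.1,1.6,0,0.07],[0,0.1,2.36,0,0.07],[0,0.1,2.36,0,0.02],[0,0.1,2.36,0,0.02],[0,0.1,2.36,0,0.02],[0,0.1,2.36,0,0.02],[0,0.1,2.36,0,0.02],[0,0.1,2.36,0,0.02]]], "grip_n": 15}}

```text
time: 14.4
ee_pos: [0.5039, 0.147, 0.0815]
eef_rot: [0.665, 0.747, 0.0, 0.0]
ft_force: [0.8, -0.4, -0.0]
width: 0.0296
grip_force: 0.0
```

```bash
python3 go.py 0.523 -0.0133 0.081 96.75
```

```text
d [-0.1615  0.0005  0.0006] turn -0.0021 yaw 96.63 pos [0.5039 0.147  0.0815] t 14.4
```

{"fn": "shift_gripper", "kwargs": {"increments": [[[0,0,0,0,0.02],[0,0,0,0,0.02],[-0.4,0,0,0,0.02],[-1,0,0,0,0.02],[-1.6,0,0,0,0.02],[-2.2,0,0,0,0.02],[-2.8,0,0,0,0.02],[-3.4,0,0,0,0.02],[-4,0,0,0,0.02],[-4.6,0,0,0,0.02],[-5.2,0,0,0,0.02],[-5.6,0,0,0,0.02]]], "grip_n": 20}}

```text
time: 15.6
ee_pos: [0.5208, 0.0078, 0.0816]
eef_rot: [0.665, 0.747, 0.001, 0.0]
ft_force: [5.5, 3.7, -0.3]
width: 0.0277
grip_force: 19.9
```

```bash
python3 go.py 0.523 -0.0133 0.081 96.75
```

```text
d [-0.0212 -0.0003  0.0005] turn -0.0021 yaw 96.63 pos [0.5208 0.0078 0.0816] t 15.6
```

Converted, -0.023 m is -0.92, -0.02 m is -0.8.

{"fn": "shift_gripper", "kwargs": {"increments": [[[-0.4,0,0,0,0.02],[-0.64,0,0,0,0.02],[-0.8,0,0,0,0.02],[-0.92,0,0,0,0.02],[-0.92,0,0,0,0.02],[-0.92,0,0,0,0.02]]]}}

```text
time: 16.2
ee_pos: [0.5233, -0.0122, 0.0816]
eef_rot: [0.664, 0.748, 0.002, -0.0]
ft_force: [4.2, 8.9, 0.8]
width: 0.028
grip_force: 19.9
```

```bash
python3 go.py 0.523 -0.0133 0.081 96.75
```

```text
d [-0.0011 -0.0004  0.0006] turn 0.0001 yaw 96.76 pos [ 0.5233 -0.0122  0.0816] t 16.2
```

{"fn": "shift_gripper", "kwargs": {"increments": [[[-0.08,0,0,0,0.02],[-0.16,0,0,0,0.02],[-0.16,0,0,0,0.02],[-0.16,0,0,0,0.02]]]}}

```text
time: 16.6
ee_pos: [0.5233, -0.0125, 0.0815]
eef_rot: [0.663, 0.749, 0.003, -0.002]
ft_force: [1.8, 21.5, 2.6]
width: 0.028
grip_force: 19.9
```

```bash
python3 go.py 0.523 -0.0133 0.081 96.75
```

```text
d [-0.0008 -0.0004  0.0005] turn 0.0033 yaw 96.94 pos [ 0.5233 -0.0125  0.0815] t 16.6
```

{"fn": "shift_gripper", "kwargs": {"increments": [[[0.12,0,0,0,0.02],[0.16,0,0,0,0.06],[0.16,0,0,0,0.06],[0.16,0,0,0,0.06],[0.16,0,-1.6,0,0.06],[0.16,0,-3.2,0,0.06],[0.16,0,-5.2,0,0.03],[0.16,0,-7.2,0,0],[0.16,0,-8.8,0,0],[0.16,0,-8.8,0,0]]]}}

```text
time: 17.6
ee_pos: [0.5243, -0.0151, 0.3067]
eef_rot: [0.665, 0.747, 0.002, 0.004]
ft_force: [0.2, 0.1, 0.3]
width: 0.0357
grip_force: 0.0
```

```bash
python3 go.py 0.536 -0.12 0.295 96.75
```

```text
d [-0.1055 -0.0005  0.012 ] turn -0.003 yaw 96.58 pos [ 0.5243 -0.0151  0.3067] t 17.6
```

The manual's scale: shifts go in units of 25 mm and turns go in units of 0.2 rad. Converting my numbers, -0.105 m is -4.2, -0.1 m is -4.

{"fn": "shift_gripper", "kwargs": {"increments": [[[-1.2,0,0,0,0],[-2.8,0,0,0,0],[-4,0,0,0,0],[-4.2,0,0,0,0],[-4.2,0,0.4,0,0],[-4.2,0,0.4,0,0],[-4.2,0,0.4,0,0]]]}}

```text
time: 18.3
ee_pos: [0.5343, -0.1178, 0.2906]
eef_rot: [0.664, 0.747, -0.0, -0.0]
ft_force: [0.8, 0.8, 0.5]
width: 0.0005
grip_force: 0.0
```

```bash
python3 go.py 0.536 -0.12 0.255 96.75; python3 - <<'E'
from m import *
ks=blob(S,red,(255,225,60,80));print(ks[0],plane(S,ks[0],.077))
cv2.imwrite("pics/f1.png",cv2.resize(S["img"][150:330,220:340,::-1],(400,600),interpolation=cv2.INTER_CUBIC))
E
```

```text
d [-0.0024  0.0014  0.0356] turn -0.0002 yaw 96.74 pos [ 0.5343 -0.1178  0.2906] t 18.3
[281.39795876 272.09183502] [ 0.52314472 -0.01387351  0.077     ]
```

View pics/f1.png

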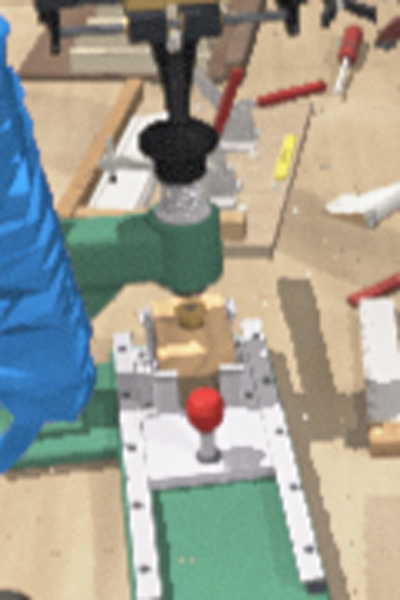

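The side view shows the carriage in (knob at crop (205,408)), the stack under the ram and the closed fingers centred over the palm head. Now the press.

{"fn": "shift_gripper", "kwargs": {"increments": [[[-0.04,0.02,0.2,0,0],[-0.04,0.02,0.4,0,0],[-0.04,0.02,0.6,0,0],[-0.04,0.02,0.8,0,0],[-0.04,0.02,1,0,0],[-0.04,0.02,1.2,0,0],[-0.04,0.02,1.36,0,0],[-0.04,0.02,1.44,0,0],[-0.04,0.02,1.52,0,0],[-0.04,0.02,1.52,0,0]]], "grip_n": 20}}

```text
time: 19.4
ee_pos: [0.5356, -0.1199, 0.2554]
eef_rot: [0.665, 0.747, 0.0, 0.001]
ft_force: [-8.0, 1.7, 20.9]
width: 0.0005
grip_force: 10.6
```

```bash
python3 go.py 0.536 -0.12 0.255 96.75
```

```text
d [-0.0001  0.0004  0.0004] turn -0.002 yaw 96.64 pos [ 0.5356 -0.1199  0.2554] t 19.4
```

Nearly at the stop. I'll push a few mm more to confirm it.

{"fn": "shift_gripper", "kwargs": {"increments": [[[0,0,0.08,0,0],[0,0,0.16,0,0],[0,0,0.2,0,0],[0,0,0.2,0,0],[0,0,0.2,0,0]]]}}

```text
time: 19.9
ee_pos: [0.5358, -0.1199, 0.255]
eef_rot: [0.665, 0.747, -0.0, 0.003]
ft_force: [-24.8, 3.1, 58.8]
width: 0.0004
grip_force: 29.3
```

```bash
python3 go.py 0.536 -0.12 0.255 96.75
```

```text
d [-0.0001  0.0002 -0.    ] turn -0.0023 yaw 96.62 pos [ 0.5358 -0.1199  0.255 ] t 19.9
```

{"fn": "shift_gripper", "kwargs": {"increments": [[[0,0,-0.2,0,0],[0,0,-0.6,0,0],[0,0,-1,0,0],[0,0,-1.6,0,0],[0,0,-2.8,0,0],[0,0,-4,0,0],[0,0,-4,0,0]]]}}

```text
time: 20.6
ee_pos: [0.5362, -0.1202, 0.352]
eef_rot: [0.665, 0.747, 0.001, 0.002]
ft_force: [0.7, 0.1, 0.4]
width: 0.0003
grip_force: 0.0
```

```bash
python3 - <<'E'
from m import *
ks=blob(S,red,(255,225,60,80));print(ks[0],plane(S,ks[0],.077))
cv2.imwrite("pics/g1.png",np.hstack([cv2.resize(S["img"][150:330,220:340,::-1],(400,600),interpolation=cv2.INTER_CUBIC),cv2.resize(S["img"][230:290,255:295,::-1],(400,600),interpolation=cv2.INTER_CUBIC)]))
E
```

```text
[281.39795876 272.09183502] [ 0.52314472 -0.01387351  0.077     ]
```

View pics/g1.png

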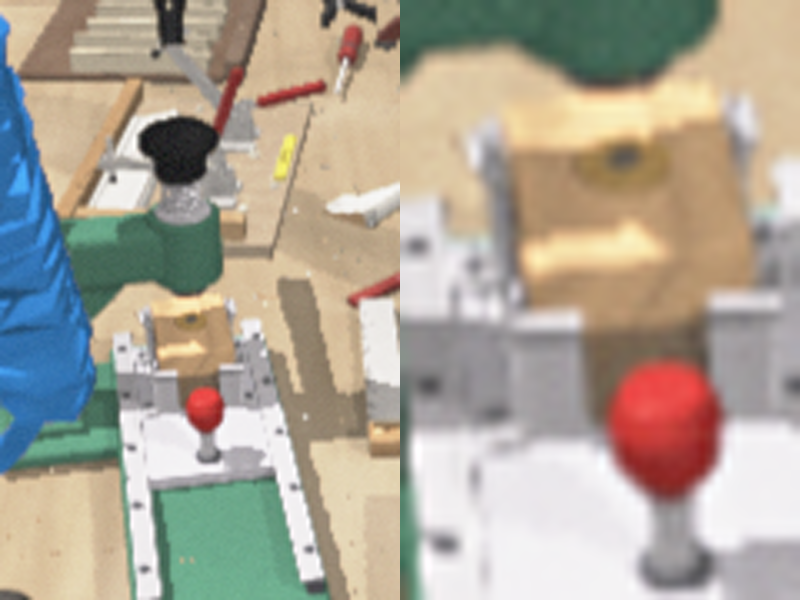

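The flange is flush on the wood (crop (625,160)), the palm head has sprung back up, the carriage is in, and the robot is clear of everything.

```bash
python3 -c "
from bench import r, imaging, ticket
print(ticket.close_job())"
```

```text
the job is handed in; nothing more can be done
None
```

The brass insert is pressed home with its flange down on the wood, the palm head has sprung back up, and the carriage is fully in with the stack in its nest; I handed the job in at about 21 s, and no verdict was returned.

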